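# Check the spring return of a tilt mount's two corners

### The arm

A 6-joint arm with a two-finger parallel gripper is mounted at the origin on a cart in front of the work surface, level with it; the furniture and walls round the work are solid. World frame = base frame: x ahead of the robot, y to its left, z up, the work surface at z = 0. Lengths are in m, angles in rad, forces in N, time in s.
With the tool pointing down it reaches from about 0.25 to 0.85 m from the base axis. Payload 12.5 kg.
Tool frame: the origin (TCP) lies between the finger pads; the fingertips stand 25 mm ahead of it and the grasp point (between the pads) lies 6 mm ahead of it; z points along the fingers, y is the direction in which the jaws open and shut (so a half turn about z gives the same grasp; the last joint's range is limited). The gripper opens to 93 mm and grips with 3 to 60 N. Pads are 15 mm wide; open, the fingers measure 128 mm over their backs; the gripper's body (75 mm by 188 mm) begins 65 mm behind the grasp point.
Start: joints at [1.095, 0.351, 1.652, -0, 1.139, -0.085], TCP at [0.209, 0.509, 0.244] pointing down, gripper open.
Joint ranges: [-2.75, 2.75], [-0.79, 2.1], [0.01, 2.65], [-1.57, 4.71], [0.07, 3.14], [-2.87, 2.87]. Speed limits (rad/s): [2.22, 2.22, 2.79, 3.14, 3.14, 3.14].

### API

Orientations are given as a unit quaternion [x, y, z, w].
In Python, from plant import robot gives the robot as it stands.
- The arm moves only by the tool step_arm, never from a script. Its argument "rows" is a list of rows, each a list of 4 numbers: the shift along the world's x, y, z in mm, then the turn about the world's z in rad. In form: [[tx, ty, tz, twist], ...]. A call has 1 to 20 rows; each row is the pose to reach, as a shift and turn from the pose measured when the call began; what a row does not reach only later rows make up. A row lasts 1/12 s, in which the tool goes at most 41.7 mm and 7.16 degrees, less where a joint would pass 70% of its speed; a pose out of reach is approached as far as the arm can. A call with a gripper value outside its range is refused whole. "gripper" is the closure, from 0 (fully open) to 1 (shut), set as the call begins (left out, the last holds). The fingers move at their own pace and stop on an object; "squeeze" is the grip in N (left out, the last holds). Time passes only in rows, so rows that repeat a pose let the fingers close. It gives the time, the measured TCP pose, the force and the opening at its end, in the units of the state.
- robot.read_state(): the state, without advancing time (a new reading comes with each control period).
- robot.capture(name): name is "scene" or "top" or "wrist"; returns a dict with "img" (420x560x3 uint8, red, green, blue), "z_map" (420x560 float32, m along the optical axis (not along the pixel's ray), 0 where there is no reading), "mtx" (3x3 intrinsics, pixels), "dist_coeffs" ([k1, k2, p1, p2, k3] as OpenCV has them; the pictures are not rectified), "rvec" (rotation vector, rad) and "tvec" (3), from world to camera coordinates, as OpenCV has them; the wrist camera has in their place "T_tool_cam" (4x4, takes a point from camera to tool coordinates, whose origin is the TCP and whose axes are the flange's). Camera axes: x right, y down, z forward; pixel columns grow to the right and rows downward; lengths in m; the calibration is good to about 2 mm. A picture is of the moment at which its call begins: read the wrist's pose just before it.
- robot.finish_job(): hands the job in, once; it reports no verdict.
Trained networks look in the newest picture that a camera, given by its name, has taken for a name from the list of things; names that differ only in an ending like _2 or _b are one class to them, and where a whole thing is asked for, a point or a joint stands for the part that bears it (a point fixed in the world has none). Each returns a list of dicts, best first, with "score" (0 to 1); they miss things now and then, are a little off and sometimes report something else, mostly with a low value. They report only what shows in the picture. A call takes as long as a camera call.
- robot.outline_of(label, camera): "pixels" (420x560 bool, what is visible of it) and "box" ([left, top, width, height] in pixels, round what is visible of it).
The state is a dict: "clock": time; "joint_pos": joint angles; "joint_velocities": joint speeds; "joint_efforts": joint torques, N m; "eef_pos": TCP position; "tool_rot": TCP orientation; "force": force on the tool from outside, world axes, zero at the start; "torque": the same for the moment, N m; "grip_width": finger opening in m.
Only numpy, scipy, OpenCV 4.12 (cv2) and the standard library are available. Lean on these libraries where they do the work, as an engineer would, in place of code of your own. Each camera call takes 0.05 s, during which the arm holds its last target. There are 200 camera calls.

### The job

Check the return springs of the mirror tilt mount with your fingertips. Press down the pad on its left corner until that corner's pointer is level with the black rider that marks its scale, keep it there for a second without going clearly past the mark, and let the corner spring back to rest; then do the same with the right corner. Press one corner at a time, only press - do not pick up or shift the mount - and leave the mirror, the riders and the things around alone.

Things in the scene. Friction and masses are not known exactly. Their poses are not given: they have to be found in the camera images.
- mount: The tilt mount: a T-shaped aluminium base (not screwed down) standing on the worktop, about 185 x 280 x 90 mm, carrying a three-armed sprung tilt plate with a round mirror in its middle. Origin: underside of the base, centre; the mount's z is up, its x points away from the robot along the stem of the T, its y to the left along the crossbar. The crossbar with the two pressable corners is on the robot's side.
- mirror: Round mirror, 56 mm across its rim, lying face up on the middle of the tilt plate; origin at the centre of its underside, 70 mm above the worktop. Not to be touched.
- left_pad (a point): Centre of the top face of the left corner's press pad, a dark disc 30 mm across, 6 mm proud of the plate, 76 mm above the worktop at rest (mount frame x -60, y +70 mm). Pressing it straight down works against a preloaded spring: it starts to give at about 3 N and takes about 6 to 8 N at the mark; it comes back up by itself when let go. It can go down 25 mm to a stop.
- left_pointer (a point): Tip of the thin rod (4 mm thick) that sticks out sideways from the left corner in front of an upright scale; 66 mm above the worktop at rest. It goes down about 1.5 mm for each mm that the left pad is pressed down (and rises a little while the right pad is pressed).
- left_mark (a point): The left mark: centre of the black index rider, a block 30 mm wide and 8 mm tall, clipped on the upright white scale (24 mm wide, top 90 mm above the worktop) just behind the left pointer. It stands 14 to 26 mm below the resting pointer, different each time. It slides if knocked. The pointer is at the mark when its tip is at the rider's height, within half the rider's height of this point.
- left_tilt (a joint): Tilt of the plate at the left corner, rad: 0 at rest against its top stop, grows as the left pad is pressed down, 0.20 at the bottom stop; about 0.008 rad per mm of pad travel.
- right_pad (a point): Centre of the top face of the right corner's press pad, a dark disc 30 mm across, 6 mm proud of the plate, 76 mm above the worktop at rest (mount frame x -60, y -70 mm). Pressing it straight down works against a preloaded spring: it starts to give at about 3 N and takes about 6 to 8 N at the mark; it comes back up by itself when let go. It can go down 25 mm to a stop.
- right_pointer (a point): Tip of the thin rod (4 mm thick) that sticks out sideways from the right corner in front of an upright scale; 66 mm above the worktop at rest. It goes down about 1.5 mm for each mm that the right pad is pressed down (and rises a little while the left pad is pressed).
- right_mark (a point): The right mark: centre of the black index rider, a block 30 mm wide and 8 mm tall, clipped on the upright white scale (24 mm wide, top 90 mm above the worktop) just behind the right pointer. It stands 14 to 26 mm below the resting pointer, different each time. It slides if knocked. The pointer is at the mark when its tip is at the rider's height, within half the rider's height of this point.
- right_tilt (a joint): Tilt of the plate at the right corner, rad: 0 at rest against its top stop, grows as the right pad is pressed down, 0.20 at the bottom stop; about 0.008 rad per mm of pad travel.
- dropper_bottle: Small white bottle with a red cap, 33 x 33 x 69 mm, standing beside the stem of the mount's base, on its left. Bystander; origin at the centre of its underside.
- amber_bottle: Brown bottle with a black cap, 42 x 42 x 81 mm, standing beside the stem of the mount's base, on its right. Bystander; origin at the centre of its underside.
- tape: Roll of yellow tape, 62 x 64 x 19 mm, lying left of the mount. Bystander; origin at the centre of its underside.
- dish: Round lidded dish, 61 x 61 x 15 mm, left of and behind the mount. Bystander; origin at the centre of its underside.
- marker: White marker pen, 142 mm long, 14 mm thick, lying far left. Bystander; origin at the centre of its underside.
- desk_calculator: Pocket calculator, 118 x 68 x 13 mm, lying right of the mount. Bystander; origin at the centre of its underside.

How it is judged:
On the way, in this order (a step that is already met when the one before it is completed fails the run):
1. the left corner is pressed with the fingers until its pointer is at its mark, and held there 0.7 s with the other corner unpressed (z of left_pointer in the frame of left_mark between -0.004 and 0.004 m and contact force between the fingers and mount above 1 N and value of joint right_tilt below 0.02 rad), for 0.7 s.
2. the left corner is let go and has sprung back to rest (value of joint left_tilt below 0.012 rad and contact force between each of the arm, the fingers and mount below 0.2 N), for 0.2 s.
3. the right corner is pressed with the fingers until its pointer is at its mark, and held there 0.7 s with the other corner unpressed (z of right_pointer in the frame of right_mark between -0.004 and 0.004 m and contact force between the fingers and mount above 1 N and value of joint left_tilt below 0.02 rad), for 0.7 s.
4. the right corner is let go and has sprung back to rest (value of joint right_tilt below 0.012 rad and contact force between each of the arm, the fingers and mount below 0.2 N), for 0.2 s.
At the end, for the whole second after the job is handed in: Both corners were pressed to their marks (pointer tip within 4 mm of the rider's centre height for 0.7 s), left first; now both are back at rest (tilt below 0.012 rad), and the mount stands still with both riders within 8 mm of where they were (value of joint each of left_tilt, right_tilt below 0.012 rad and linear speed of mount below 0.01 m/s and distance of each of mount, left_mark, right_mark from where it was at the start of the episode below 0.008 m and angle between mount's own z axis and vertical below 0.03 rad); the robot touches nothing.
It fails at once if a pointer is pressed clearly past its mark (more than 9 mm below the rider's centre) (z of left_pointer in the frame of left_mark below -0.009 m or z of right_pointer in the frame of right_mark below -0.009 m).
It fails at once if both corners are pressed together (value of joint each of left_tilt, right_tilt above 0.04 rad).
It fails at once if the mirror is touched (contact force between any of the fingers, the arm and mirror above 0.5 N).
It fails at once if the mount is lifted or tipped, or the mount or a rider is shifted by more than 8 mm (distance of any of mount, left_mark, right_mark from where it was at the start of the episode above 0.008 m or height (world z) of mount above 0.006 m or angle between mount's own z axis and vertical above 0.05 rad).
It fails at once if a bystander is lifted or moved by more than 20 mm (distance of any of dropper_bottle, amber_bottle, tape, dish, marker, desk_calculator from where it was at the start of the episode above 0.02 m or height (world z) of any of dropper_bottle, amber_bottle, tape, dish, marker, desk_calculator above 0.012 m).
It also fails if it takes over 48 s, if anything falls off the work surface, if the arm or the gripper's body presses on something with over 40 N, if the wrist force passes 120 N, or if a joint passes its speed limit or range.

## Working session

There is one attempt and no reset: what is moved stays moved. The work goes in short steps, Python scripts to look and compute and a tool call to move; the robot and the scene stay as the last step left them, time stands still between calls to the robot, and variables do not carry over. Pictures are saved under pics/ and viewed, about 8 in all and at most 12, crops included, and the job is handed in when it is done.

Besides the shell and the picture viewer there is one more tool, called after ">>>" as name(argument=value, ...), one argument or row to a line, values as JSON. step_arm: Moves the arm, as the interface text tells. Its arguments: {"type":"object","properties":{"rows":{"type":"array","items":{"type":"array","items":{"type":"number"}}},"gripper":{"type":"number"},"squeeze":{"type":"number"}},"required":["rows"]}

```bash
mkdir -p pics; cat > h.py <<'E'
import numpy as np, cv2
from plant import robot
def cap(n):
    s=robot.read_state(); c=robot.capture(n); c['s']=s
    if 'T_tool_cam' in c:
        from scipy.spatial.transform import Rotation as R
        T=np.eye(4);T[:3,:3]=R.from_quat(s['tool_rot']).as_matrix();T[:3,3]=s['eef_pos']
        c['Twc']=T@np.array(c['T_tool_cam'])
    else:
        M=np.eye(4);M[:3,:3]=cv2.Rodrigues(np.array(c['rvec'],float))[0];M[:3,3]=np.ravel(c['tvec']);c['Twc']=np.linalg.inv(M)
    return c
def pts(c,uv,z=None):
    uv=np.array(uv,float).reshape(-1,2)
    if z is None: z=np.array([c['z_map'][int(round(v)),int(round(u))] for u,v in uv])
    n=cv2.undistortPoints(uv[:,None],c['mtx'],np.array(c['dist_coeffs']))[:,0]
    P=np.c_[n*z[:,None],z,np.ones(len(z))]
    return (P@c['Twc'].T)[:,:3]
def maskpts(c,m):
    v,u=np.nonzero(m&(c['z_map']>0)); return pts(c,np.c_[u,v],c['z_map'][v,u])
def save(n,img): cv2.imwrite('pics/'+n+'.png',cv2.cvtColor(img,cv2.COLOR_RGB2BGR))
E
python3 - <<'E'
from h import *
s=robot.read_state();print({k:np.round(v,3) for k,v in s.items()})
ims=[]
for n in ['scene','top']:
    c=cap(n);ims.append(c['img']);print(n,np.round(c['Twc'],3).tolist(),c['mtx'][0,0])
    for l in ['left_pad','right_pad','left_mark','right_mark','left_pointer','right_pointer','mirror','mount']:
        for o in robot.outline_of(l,n)[:3]:
            P=maskpts(c,o['pixels'])
            print(n,l,round(o['score'],2),o['box'],len(P),np.round(np.median(P,0),4) if len(P) else '',np.round(P.min(0),3) if len(P) else '',np.round(P.max(0),3) if len(P) else '')
save('scene',ims[0]);save('top',ims[1])
E
```

```text
{'clock': np.float64(0.0), 'joint_pos': array([ 1.095,  0.351,  1.652, -0.   ,  1.139, -0.085]), 'joint_velocities': array([-0.001, -0.001,  0.003,  0.001, -0.001,  0.   ]), 'joint_efforts': array([ 1.0000e-03, -4.9732e+01, -2.8526e+01,  7.0000e-02,  2.6000e-02,
       -0.0000e+00]), 'eef_pos': array([0.209, 0.508, 0.243]), 'tool_rot': array([ 0.194,  0.981, -0.001, -0.   ]), 'force': array([-0.427,  0.042,  0.176]), 'torque': array([ 0.015,  0.034, -0.028]), 'grip_width': np.float64(0.093)}
scene [[0.813, -0.258, 0.522, -0.03], [-0.582, -0.378, 0.72, -0.512], [0.012, -0.889, -0.457, 0.547], [0.0, 0.0, 0.0, 1.0]] 414.26513956783464
scene left_pad 0.6 [220.0, 203.5, 112.3, 45.4] 1221 [0.4861 0.1887 0.0714] [ 0.339  0.075 -0.   ] [0.622 0.403 0.08 ]
scene right_pad 0.72 [220.8, 204.7, 109.5, 40.0] 1181 [0.4798 0.189  0.0716] [ 0.338  0.076 -0.   ] [0.598 0.347 0.08 ]
scene left_mark 0.59 [216.9, 239.9, 8.4, 8.6] 46 [0.3417 0.207  0.0492] [0.329 0.199 0.043] [0.353 0.215 0.052]
scene right_mark 0.57 [321.5, 235.9, 15.1, 6.5] 51 [0.5532 0.0819 0.0549] [0.54  0.073 0.05 ] [0.565 0.093 0.0
[... 943 characters left out ...]
287 0.082]
top left_mark 0.31 [279.0, 209.3, 18.3, 23.3] 378 [0.4799 0.2002 0.0741] [0.454 0.175 0.068] [0.507 0.228 0.08 ]
top left_pointer 0.65 [251.5, 199.7, 74.3, 62.8] 1569 [0.4913 0.1995 0.0716] [ 0.379  0.105 -0.006] [0.544 0.29  0.082]
top right_pointer 0.93 [253.1, 204.0, 79.4, 76.1] 1468 [0.4904 0.1995 0.072 ] [ 0.348  0.088 -0.003] [0.538 0.287 0.082]
top mirror 0.92 [276.4, 210.8, 22.0, 23.3] 384 [0.4798 0.2    0.074 ] [0.454 0.173 0.068] [0.507 0.228 0.08 ]
top mirror 0.74 [252.5, 202.1, 83.5, 75.4] 1538 [0.4899 0.1993 0.0717] [0.346 0.086 0.008] [0.544 0.287 0.082]
top mount 0.72 [243.5, 186.4, 100.5, 102.8] 4609 [0.4796 0.1829 0.0141] [ 0.317  0.051 -0.006] [0.581 0.316 0.096]
```

```bash
python3 - <<'E'
import cv2,numpy as np
a=cv2.imread('pics/scene.png')[180:290,190:360];b=cv2.imread('pics/top.png')[150:310,190:380]
a=cv2.resize(a,(680,440),interpolation=cv2.INTER_CUBIC);b=cv2.resize(b,(760,640),interpolation=cv2.INTER_CUBIC)
cv2.imwrite('pics/sc.png',a);cv2.imwrite('pics/tc.png',cv2.resize(b,(712,600)))
E
```

```text
(no output)
```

View pics/sc.png

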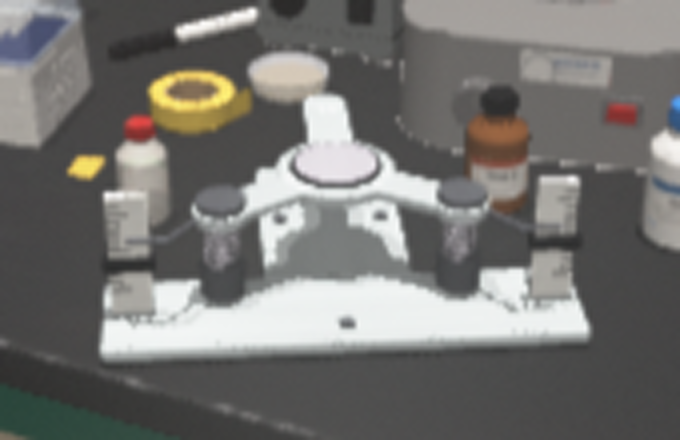

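View pics/tc.png

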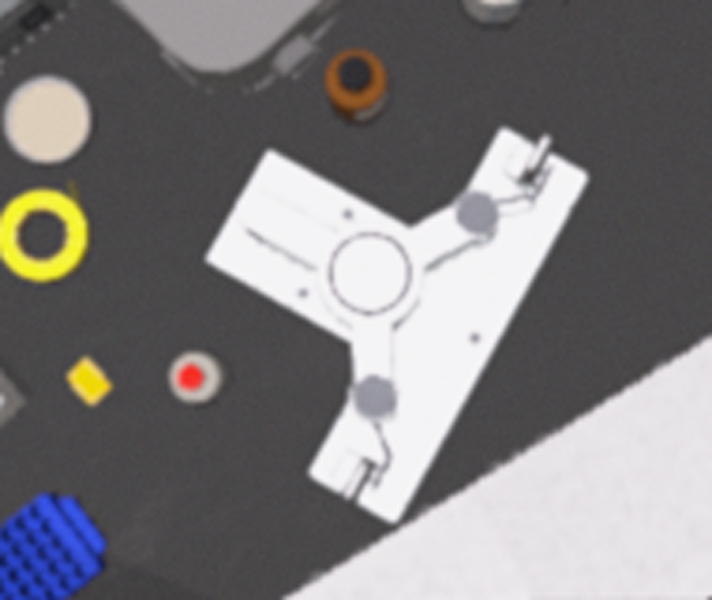

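The scene view shows the mount rotated about 60° to its left. The left pad is at about scene px (245,230) and the right at about (305,228). Next come pad positions and a look from the wrist camera.

```bash
python3 - <<'E'
from h import *
c=cap('top')
P=np.zeros((420,560,3));v,u=np.mgrid[0:420,0:560]
P=pts(c,np.c_[u.ravel(),v.ravel()],c['z_map'].ravel()).reshape(420,560,3)
hsv=cv2.cvtColor(c['img'],cv2.COLOR_RGB2HSV);g=hsv[...,2]
for n,(a,b) in {'L':(290,256),'R':(317,206.5)}.items():
    m=(np.hypot(u-a,v-b)<9)&(g<200)&(P[...,2]>.06)
    print(n,m.sum(),u[m].mean(),v[m].mean(),np.median(P[m],0),P[m].mean(0))
m=robot.outline_of('mirror','top')[0]['pixels'];print('mirror',P[m].mean(0))
m=(P[...,2]>.06)&(P[...,2]<.1)&(v>140)&(v<300)
# scales tops
for n,(a,b) in {'L':(190+362/3.75,150+475/3.75),'R':(190+540/3.75,150+155/3.75)}.items():
    k=(np.hypot(u-a,v-b)<9)&(P[...,2]>.08); print('scale',n,k.sum(),np.round(P[k].mean(0),4) if k.any() else '', np.round(P[k][:,2].max(),4) if k.any() else '')
w=cap('wrist');save('w0',w['img']);print(np.round(w['T_tool_cam'],3).tolist(),np.round(w['Twc'],3).tolist(),w['mtx'][0,0])
E
```

```text
L 121 289.31404958677683 255.6694214876033 [0.39787014 0.19927059 0.07578393] [0.39831442 0.1988263  0.07530275]
R 113 317.1592920353982 206.28318584070797 [0.51980108 0.12671164 0.07598559] [0.51829268 0.12690264 0.08535465]
mirror [0.47910866 0.2003544  0.07905973]
scale L 20 [0.3497 0.2095 0.1992] 1.1852
scale R 19 [0.5464 0.0923 0.147 ] 1.1852
[[-0.002, -0.963, -0.271, 0.076], [1.0, -0.001, -0.0, 0.0], [0.0, -0.271, 0.963, -0.142], [0.0, 0.0, 0.0, 1.0]] [[0.382, 0.889, 0.25, 0.139], [0.924, -0.368, -0.104, 0.538], [-0.0, 0.271, -0.963, 0.386], [0.0, 0.0, 0.0, 1.0]] 329.717523097588
```

View pics/w0.png

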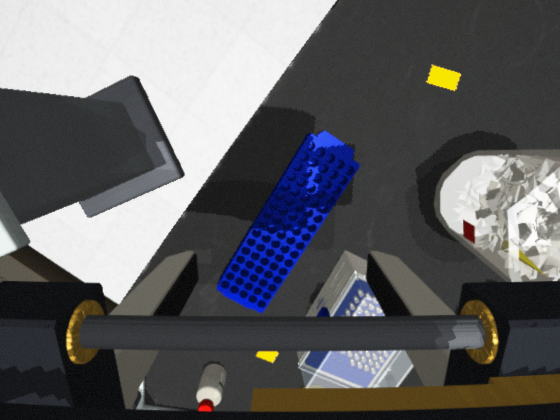

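```bash
cat >> h.py <<'E'
from scipy.ndimage import map_coordinates
def proj(c,X):
    M=np.linalg.inv(c['Twc']);return cv2.projectPoints(np.array(X,float).reshape(-1,3),cv2.Rodrigues(M[:3,:3])[0],M[:3,3],c['mtx'],np.array(c['dist_coeffs']))[0][:,0]
ex=np.array([.514,.86]);ex/=np.linalg.norm(ex);ey=np.array([-ex[1],ex[0]])
E
python3 - <<'E'
from h import *
cs=[cap('scene') for _ in range(6)];c=cs[0]
img=np.mean([k['img'] for k in cs],0);zm=np.median([k['z_map'] for k in cs],0);c['z_map']=zm
v,u=np.mgrid[0:420,0:560]
P=pts(c,np.c_[u.ravel(),v.ravel()],zm.ravel()).reshape(420,560,3)
O=np.array([.490,.215]);g=img.mean(2)
for n,b in {'L':(214,226,232,262),'R':(320,337,222,258)}.items():
    s=np.s_[b[2]:b[3],b[0]:b[1]]
    Q=P[s].reshape(-1,3);xy=(Q[:,:2]-O);mx,my=xy@ex,xy@ey
    k=(Q[:,2]>.03)&(Q[:,2]<.095)&(abs(my)>.08)&(abs(mx)<.12)
    print(n,k.sum(),'mx',np.percentile(mx[k],[5,25,50,75,95]).round(4),'my',np.percentile(my[k],[5,50,95]).round(4))
    uc=(b[0]+b[1])//2
    for r in range(b[2]-10,b[3]+6): print(r,' '.join('%3d'%x for x in g[r,b[0]-2:b[1]+2]),'z',P[r,uc,2].round(3),((P[r,uc,:2]-O)@ex).round(3))
a=cv2.resize(img[218:268,205:255].astype(np.uint8),(500,500),interpolation=cv2.INTER_CUBIC);
b=cv2.resize(img[215:265,298:343].astype(np.uint8)[:, :30+15],(300,500),interpolation=cv2.INTER_CUBIC)
save('scales',np.hstack([a,cv2.resize(img[215:265,298:348].astype(np.uint8),(500,500),interpolation=cv2.INTER_CUBIC)])[:,::1][:, :].copy()[::1, ::1] if 0 else np.hstack([a[:,:400],cv2.resize(img[215:265,304:344].astype(np.uint8),(400,500),interpolation=cv2.INTER_CUBIC)]))
E
```

```text
L 189 mx [-0.0874 -0.0807 -0.0789 -0.0783 -0.0775] my [0.1154 0.1247 0.1345]
222 189 184 140  91  73  71  77 110 131 153 161 173 177 173 168 164 z 0.041 0.043
223 182 148  96  75  71  72  77 106 131 155 159 167 169 167 165 163 z 0.038 0.042
224 135  96  75  72  72  72  77 104 130 155 160 166 168 168 167 165 z 0.035 0.042
225  81  73  72  72  72  72  75  98 128 154 162 166 168 169 168 165 z 0.032 0.043
226  71  71  71  71  72  72  75  98 130 155 163 167 170 169 169 165 z 0.029 0.042
227  71  71  71  76 104 108 107 141 164 174 180 182 178 168 171 154 z 0.025 0.044
228  72  72  72 104 216 225 218 230 231 209 219 220 213 205 187 149 z 0.091 -0.078
229  72  71  72 104 214 220 214 220 219 194 201 202 197 196 183 148 z 0.089 -0.079
230  71  72  72  92 173 174 171 172 173 169 170 170 169 171 176 146 z 0.086 -0.079
231  72  72  72  83 136 138 139 149 163 166 165 164 165 168 177 144 z 0.084 -0.079
232  72  72  71  81 126 141 145 151 160 163 165 165 166 168 172 140 z 0.081 -0.078
233  72  72  72  80 119 132 134 134 135 140 163 167 167 168 169 137 z 0.078 -0.079
234  72  72  72  78 112 139 144 1
[... 7498 characters left out ...]
 225 208 203 204 207 222 224 238 238 235 239 239 236 183  91  72  72 z 0.014 -0.095
258 222 225 237 233 234 233 232 232 233 237 235 239 239 239 240 239 238 221 106  72  72 z 0.014 -0.099
259 238 238 239 239 239 239 239 239 238 239 238 239 239 239 239 239 239 232 143  80  72 z 0.014 -0.102
260 239 239 238 238 238 239 238 238 238 238 238 238 238 238 238 238 238 236 200 100  73 z 0.013 -0.105
261 237 239 239 237 239 238 239 238 237 239 239 239 239 239 239 239 239 238 228 132  78 z 0.014 -0.11
262 222 236 236 222 234 230 235 234 222 235 236 236 236 236 235 234 233 233 226 143  81 z 0.014 -0.114
263 214 222 221 205 217 210 214 200 192 205 207 206 205 202 200 198 196 194 187 129  79 z 0.011 -0.115
```

View pics/scales.png

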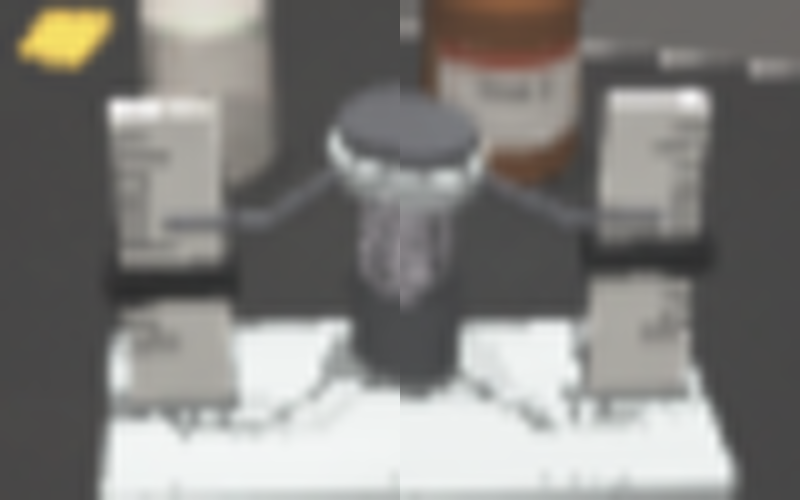

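The averaged scene picture, calibrated by scale row, puts the left rider's centre at about z 47 mm, so the pointer must drop about 19 mm. The right rider is at about 51.5 mm, a drop of about 14.5 mm. Now I move above the left pad with the fingers shut.

>>> step_arm(
  rows=[
    [30, -50, 0, 0],
    [55, -90, 0, 0],
    [80, -130, 0, 0],
    [105, -170, 0, 0],
    [130, -210, 0, 0],
    [150, -245, 0, 0],
    [170, -280, -20, 0],
    [185, -300, -50, 0],
    [189, -309, -80, 0],
    [189, -309, -105, 0],
    [189, -309, -120, 0],
    [189, -309, -125, 0],
    [189, -309, -125, 0],
    [189, -309, -125, 0],
  ],
  gripper=1,
  squeeze=10,
)

```text
clock: 2.52
eef_pos: [0.3989, 0.2001, 0.1195]
tool_rot: [0.194, 0.981, 0.0, 0.0]
force: [1.0, -0.6, -0.4]
grip_width: 0.0041
```

```bash
python3 - <<'E'
from h import *
s=robot.read_state();print(s['clock'],s['eef_pos'],s['force'],s['grip_width'],s['tool_rot'])
c=cap('scene');t=cap('top')
save('ab',np.hstack([cv2.resize(c['img'][170:270,195:345],(600,400),interpolation=cv2.INTER_CUBIC)]))
w=cap('wrist');save('w1',w['img'])
E
```

```text
2.5167 [0.39889009 0.20006345 0.11950483] [ 1.03464547 -0.59850001 -0.37465403] 0.004134603482472151 [1.93878381e-01 9.81025419e-01 2.98369822e-04 4.60338750e-04]
```

View pics/ab.png

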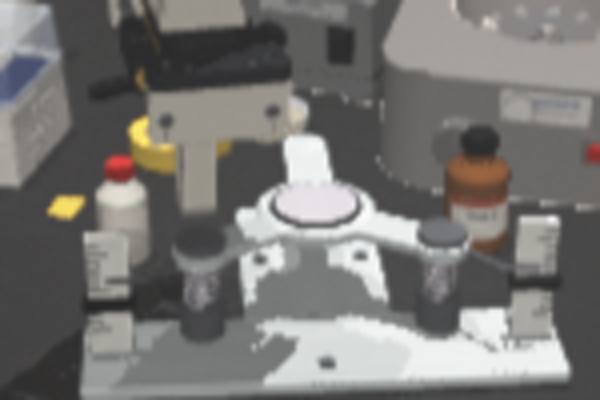

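The closed fingers stand right above the left pad at crop (197,210). I descend to contact and start to press.

>>> step_arm(
  rows=[
    [0, 0, -8, 0],
    [0, 0, -14, 0],
    [0, 0, -17, 0],
    [0, 0, -19, 0],
    [0, 0, -21, 0],
    [0, 0, -23, 0],
    [0, 0, -24, 0],
    [0, 0, -24, 0],
    [0, 0, -24, 0],
  ],
)

```text
clock: 3.42
eef_pos: [0.3989, 0.2001, 0.0959]
tool_rot: [0.194, 0.981, 0.001, 0.001]
force: [-2.5, -0.4, 2.6]
grip_width: 0.0003
```

```bash
cat >> h.py <<'E'
def look(side,name=None,n=3):
    cs=[cap('scene') for _ in range(n)];img=np.mean([k['img'] for k in cs],0);g=img.mean(2)
    a,b=(217,227) if side=='L' else (322,334)
    print('rows: mean of columns')
    cols=range(222,227) if side=='L' else range(325,330)
    print([(r,int(g[r,list(cols)].mean())) for r in range(230,252)])
    if name:
        x=205 if side=='L' else 295
        save(name,cv2.resize(img[215:265,x:x+50].astype(np.uint8),(500,500),interpolation=cv2.INTER_CUBIC))
    s=cs[-1]['s'];print(s['clock'],s['eef_pos'].round(4),s['force'].round(2))
E
python3 - <<'E'
from h import *
look('L')
E
```

```text
rows: mean of columns
[(230, 167), (231, 167), (232, 166), (233, 166), (234, 167), (235, 167), (236, 167), (237, 167), (238, 166), (239, 163), (240, 142), (241, 105), (242, 100), (243, 125), (244, 94), (245, 49), (246, 40), (247, 62), (248, 135), (249, 163), (250, 165), (251, 161)]
3.5167 [0.399  0.2002 0.096 ] [-2.46 -1.85  3.47]
```

>>> step_arm(
  rows=[
    [0, 0, -1, 0],
    [0, 0, -2, 0],
    [0, 0, -3, 0],
    [0, 0, -4, 0],
    [0, 0, -5, 0],
    [0, 0, -5, 0],
  ],
)

```text
clock: 4.07
eef_pos: [0.399, 0.2002, 0.0909]
tool_rot: [0.194, 0.981, 0.001, 0.001]
force: [-2.4, -0.2, 4.1]
grip_width: 0.0003
```

```bash
python3 - <<'E'
from h import *
look('L','l2')
E
```

```text
rows: mean of columns
[(230, 167), (231, 167), (232, 166), (233, 166), (234, 167), (235, 167), (236, 167), (237, 167), (238, 166), (239, 165), (240, 165), (241, 164), (242, 156), (243, 121), (244, 82), (245, 56), (246, 42), (247, 63), (248, 135), (249, 163), (250, 166), (251, 161)]
4.1667 [0.399  0.2002 0.091 ] [-2.75 -1.24  4.21]
```

View pics/l2.png

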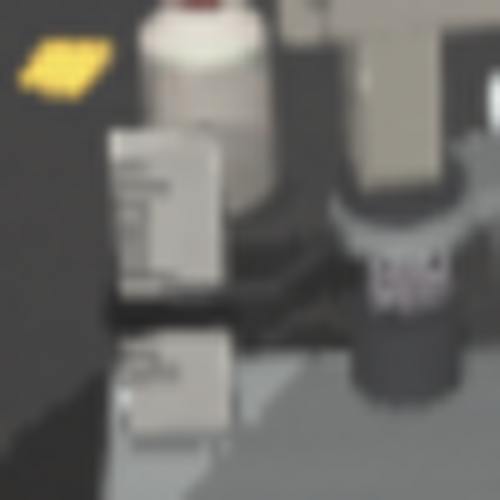

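```bash
cat >> h.py <<'E'
def rod(side,n=4):
    cs=[cap('scene') for _ in range(n)];c=cs[0];zm=np.median([k['z_map'] for k in cs],0)
    v,u=np.mgrid[0:420,0:560];P=pts(c,np.c_[u.ravel(),v.ravel()],zm.ravel()).reshape(420,560,3)
    xy=P[...,:2]-np.array([.490,.215]);mx=xy@ex;my=xy@ey*(1 if side=='L' else -1)
    k=(mx>-.096)&(mx<-.0862)&(my>.095)&(my<.135)&(P[...,2]>.025)&(P[...,2]<.08)
    for a,b in zip(*np.nonzero(k)): print('rod',a,b,P[a,b].round(4),mx[a,b].round(4),my[a,b].round(4))
    k=(np.hypot(mx+.06,my-.07)<.014)&(P[...,2]>.05)&(P[...,2]<.08)
    print('pad',k.sum(),np.percentile(P[k][:,2],[10,25,50,75,90]).round(4) if k.any() else '')
    s=cs[-1]['s'];print(s['clock'],s['eef_pos'].round(4),s['force'].round(2))
E
python3 - <<'E'
from h import *
rod('L')
print('R');rod('R')
E
```

```text
rod 242 232 [0.36   0.1912 0.059 ] -0.0871 0.0994
rod 242 233 [0.3616 0.1896 0.0593] -0.0877 0.0971
rod 243 222 [0.3404 0.2022 0.0576] -0.0877 0.1219
rod 243 223 [0.3417 0.1998 0.0584] -0.0891 0.1195
rod 243 224 [0.3434 0.1984 0.0585] -0.0895 0.1173
rod 243 225 [0.3453 0.1972 0.0585] -0.0896 0.1151
rod 243 226 [0.3469 0.1954 0.0588] -0.0903 0.1128
rod 243 227 [0.349  0.1946 0.0585] -0.0899 0.1106
rod 243 228 [0.3507 0.193  0.0587] -0.0903 0.1083
rod 243 229 [0.3526 0.1918 0.0586] -0.0904 0.1061
rod 243 230 [0.3542 0.1901 0.059 ] -0.0911 0.1038
rod 243 231 [0.3561 0.1889 0.0589] -0.0911 0.1016
rod 243 232 [0.3584 0.1885 0.0583] -0.0902 0.0994
rod 243 233 [0.3612 0.1889 0.0572] -0.0885 0.0972
rod 244 221 [0.3368 0.2003 0.0572] -0.0912 0.124
rod 244 222 [0.3388 0.1993 0.057 ] -0.091 0.1218
rod 244 223 [0.341  0.1988 0.0565] -0.0904 0.1196
rod 244 224 [0.3425 0.1969 0.057 ] -0.0912 0.1173
rod 244 225 [0.3446 0.1961 0.0567] -0.0909 0.1151
rod 244 226 [0.3467 0.1952 0.0563] -0.0905 0.1129
rod 244 227 [0.348 0.193 0.057] -0.0917 0.1106
rod 244 228 [0.3507 0.1933 0.0559] -0.0901 0.1084
rod 2
[... 627 characters left out ...]
.0892 0.1187
rod 235 329 [0.5462 0.0743 0.072 ] -0.092 0.1204
rod 235 330 [0.5494 0.0744 0.0709] -0.0902 0.1231
rod 236 319 [0.528  0.0877 0.069 ] -0.0898 0.098
rod 236 320 [0.5299 0.0864 0.0689] -0.0899 0.1002
rod 236 321 [0.531  0.0843 0.0696] -0.0911 0.1023
rod 236 322 [0.5346 0.0848 0.0682] -0.0889 0.1051
rod 236 323 [0.536  0.083  0.0686] -0.0897 0.1072
rod 236 324 [0.5383 0.0821 0.0682] -0.0893 0.1096
rod 236 325 [0.54   0.0807 0.0683] -0.0896 0.1119
rod 236 326 [0.5413 0.0787 0.0689] -0.0907 0.1139
rod 236 327 [0.5438 0.078  0.0684] -0.09 0.1164
rod 236 328 [0.5465 0.0776 0.0677] -0.089 0.119
pad 77 [0.0539 0.0709 0.0772 0.0779 0.0783]
4.5667 [0.399  0.2002 0.091 ] [-2.58 -1.98  4.76]
```

>>> step_arm(
  rows=[
    [0, 0, -1, 0],
    [0, 0, -2, 0],
    [0, 0, -3, 0],
    [0, 0, -4, 0],
    [0, 0, -4, 0],
  ],
)

```text
clock: 5.03
eef_pos: [0.3991, 0.2002, 0.087]
tool_rot: [0.194, 0.981, 0.001, 0.001]
force: [-2.7, -1.2, 6.0]
grip_width: 0.0003
```

```bash
python3 - <<'E'
from h import *
look('L','l3',2);rod('L',2)
E
```

```text
rows: mean of columns
[(230, 167), (231, 167), (232, 166), (233, 166), (234, 167), (235, 167), (236, 167), (237, 167), (238, 166), (239, 165), (240, 165), (241, 164), (242, 159), (243, 145), (244, 99), (245, 66), (246, 67), (247, 71), (248, 135), (249, 163), (250, 165), (251, 161)]
5.0833 [0.3991 0.2002 0.087 ] [-3.28 -1.15  5.96]
rod 243 233 [0.3621 0.1907 0.0559] -0.0865 0.0973
rod 244 230 [0.3543 0.1906 0.056 ] -0.0906 0.1039
rod 244 231 [0.3573 0.1914 0.0546] -0.0884 0.1018
rod 244 232 [0.3592 0.1903 0.0545] -0.0883 0.0995
rod 244 233 [0.3614 0.1895 0.0542] -0.0879 0.0973
rod 244 234 [0.364  0.1896 0.0532] -0.0865 0.0951
rod 245 222 [0.3396 0.2012 0.0532] -0.089 0.122
rod 245 223 [0.3411 0.1993 0.0535] -0.0898 0.1197
rod 245 224 [0.343  0.1982 0.0535] -0.0898 0.1175
rod 245 225 [0.3454 0.1979 0.0528] -0.0889 0.1153
rod 245 226 [0.3476 0.1972 0.0524] -0.0884 0.1131
rod 245 227 [0.3483 0.1939 0.0538] -0.0908 0.1107
rod 245 228 [0.3496 0.1916 0.0546] -0.0921 0.1085
rod 245 229 [0.3518 0.191  0.0541] -0.0915 0.1062
rod 245 230 [0.3544 0.191  0.0532] -0.0902 0.1041
rod 245 231 [0.3555 0.1884 0.0541] -0.0918 0.1018
rod 245 232 [0.3577 0.1877 0.0537] -0.0914 0.0995
rod 246 222 [0.3394 0.2011 0.0506] -0.0892 0.1221
rod 246 223 [0.3405 0.1983 0.0517] -0.0911 0.1198
rod 246 224 [0.3431 0.1986 0.0506] -0.0895 0.1176
rod 246 225 [0.3441 0.1956 0.0518] -0.0915 0.1153
rod 246 226 [0.346  0.1944 0.0517] -0.0916 0.1131
rod 246 227 [0.3484 0.1943 0.0509] -0.0904 0.1109
pad 46 [0.0648 0.0658 0.0671 0.0705 0.0761]
5.1833 [0.3991 0.2002 0.0871] [-1.47 -0.99  5.64]
```

View pics/l3.png

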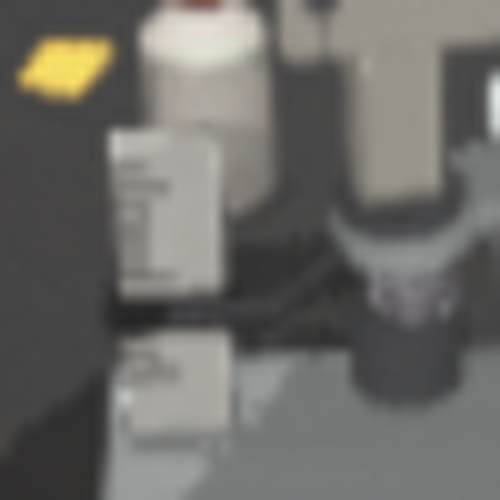

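The rod now shows at rows 245–246, in front of the rider's upper half. It should sit at about row 247 given the parallax, so I go 3 mm lower and hold.

>>> step_arm(
  rows=[
    [0, 0, -1, 0],
    [0, 0, -2, 0],
    [0, 0, -3, 0],
    [0, 0, -3, 0],
    [0, 0, -3, 0],
    [0, 0, -3, 0],
    [0, 0, -3, 0],
    [0, 0, -3, 0],
    [0, 0, -3, 0],
    [0, 0, -3, 0],
    [0, 0, -3, 0],
    [0, 0, -3, 0],
    [0, 0, -3, 0],
    [0, 0, -3, 0],
    [0, 0, -3, 0],
  ],
)

```text
clock: 6.48
eef_pos: [0.3992, 0.2002, 0.0842]
tool_rot: [0.194, 0.981, 0.001, 0.001]
force: [-3.6, -1.5, 5.9]
grip_width: 0.0003
```

```bash
python3 - <<'E'
from h import *
look('L','l4',3);rod('L',3)
E
```

```text
rows: mean of columns
[(230, 167), (231, 167), (232, 166), (233, 166), (234, 167), (235, 167), (236, 167), (237, 167), (238, 166), (239, 165), (240, 165), (241, 164), (242, 159), (243, 145), (244, 97), (245, 50), (246, 49), (247, 75), (248, 124), (249, 156), (250, 165), (251, 161)]
6.5833 [0.3992 0.2003 0.0842] [-2.96 -0.48  6.74]
rod 245 232 [0.3593 0.1906 0.0516] -0.088 0.0997
rod 245 233 [0.3613 0.1895 0.0515] -0.088 0.0974
rod 246 224 [0.3442 0.2007 0.0491] -0.087 0.1178
rod 246 225 [0.3457 0.1986 0.0497] -0.0881 0.1155
rod 246 226 [0.3474 0.1972 0.0498] -0.0884 0.1132
rod 246 227 [0.3491 0.1955 0.0501] -0.089 0.1109
rod 246 228 [0.3512 0.1947 0.0497] -0.0886 0.1087
rod 246 229 [0.353  0.1934 0.0498] -0.0888 0.1065
rod 246 230 [0.3548 0.1919 0.0499] -0.0892 0.1042
rod 246 231 [0.3559 0.1893 0.0509] -0.0909 0.1019
rod 246 232 [0.3582 0.1887 0.0504] -0.0902 0.0997
rod 246 233 [0.3605 0.1883 0.0498] -0.0894 0.0975
rod 247 222 [0.3387 0.2    0.0488] -0.0905 0.1222
rod 247 223 [0.3409 0.1993 0.0484] -0.09 0.12
rod 247 224 [0.3424 0.1975 0.0488] -0.0907 0.1177
rod 247 225 [0.3454 0.1984 0.0472] -0.0884 0.1156
rod 247 226 [0.3462 0.1952 0.0486] -0.0908 0.1132
rod 247 227 [0.349  0.1955 0.0474] -0.0891 0.1111
rod 247 228 [0.3498 0.1922 0.0489] -0.0915 0.1087
rod 247 229 [0.3524 0.1925 0.0478] -0.0899 0.1065
rod 247 230 [0.3539 0.1904 0.0483] -0.0909 0.1042
pad 45 [0.062  0.0628 0.0647 0.0679 0.073 ]
6.7333 [0.3992 0.2002 0.0842] [-2.78 -1.22  6.86]
```

View pics/l4.png

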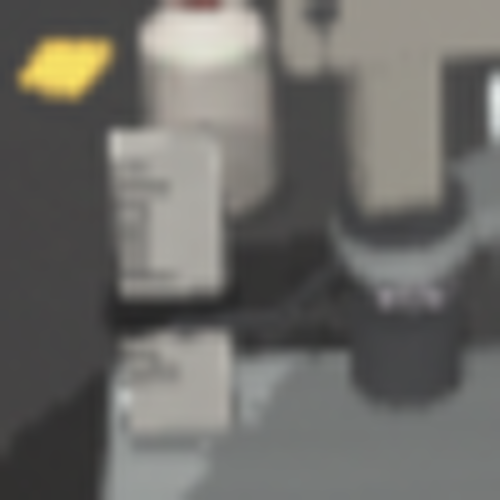

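The pointer is now within about 1 mm of the rider's height, and I have held it about 1.3 s. I add another second a touch lower for margin, then let go.

>>> step_arm(
  rows=[
    [0, 0, -0.7, 0],
    [0, 0, -0.7, 0],
    [0, 0, -0.7, 0],
    [0, 0, -0.7, 0],
    [0, 0, -0.7, 0],
    [0, 0, -0.7, 0],
    [0, 0, -0.7, 0],
    [0, 0, -0.7, 0],
    [0, 0, -0.7, 0],
    [0, 0, -0.7, 0],
    [0, 0, -0.7, 0],
    [0, 0, -0.7, 0],
  ],
)

```text
clock: 7.78
eef_pos: [0.3992, 0.2003, 0.0836]
tool_rot: [0.194, 0.981, 0.001, 0.001]
force: [-2.6, 0.3, 6.9]
grip_width: 0.0005
```

>>> step_arm(
  rows=[
    [0, 0, 2, 0],
    [0, 0, 5, 0],
    [0, 0, 8, 0],
    [0, 0, 11, 0],
    [0, 0, 14, 0],
    [0, 0, 18, 0],
    [0, 0, 24, 0],
    [0, 0, 30, 0],
    [0, 0, 36, 0],
    [0, 0, 40, 0],
    [0, 0, 40, 0],
    [0, 0, 40, 0],
    [0, 0, 40, 0],
  ],
)

```text
clock: 8.87
eef_pos: [0.3991, 0.2002, 0.1235]
tool_rot: [0.194, 0.981, 0.001, 0.001]
force: [0.4, 0.2, 0.8]
grip_width: 0.0006
```

```bash
python3 - <<'E'
from h import *
look('L',None,3)
c=cap('top');v,u=np.mgrid[0:420,0:560]
P=pts(c,np.c_[u.ravel(),v.ravel()],c['z_map'].ravel()).reshape(420,560,3);g=cv2.cvtColor(c['img'],cv2.COLOR_RGB2HSV)[...,2]
m=(np.hypot(u-317,v-206.5)<9)&(g<200)&(P[...,2]>.06)&(P[...,2]<.09)
print('R',m.sum(),u[m].mean(),v[m].mean(),np.median(P[m],0))
c=cap('scene');save('s2',cv2.resize(c['img'][170:270,195:345],(600,400),interpolation=cv2.INTER_CUBIC))
E
```

```text
rows: mean of columns
[(230, 167), (231, 167), (232, 166), (233, 166), (234, 167), (235, 167), (236, 167), (237, 167), (238, 162), (239, 123), (240, 97), (241, 140), (242, 157), (243, 145), (244, 97), (245, 49), (246, 41), (247, 62), (248, 135), (249, 162), (250, 165), (251, 161)]
8.9667 [0.399  0.2002 0.1233] [ 0.53 -0.02  0.09]
R 110 317.1 206.3090909090909 [0.52003896 0.12665976 0.07558438]
```

View pics/s2.png

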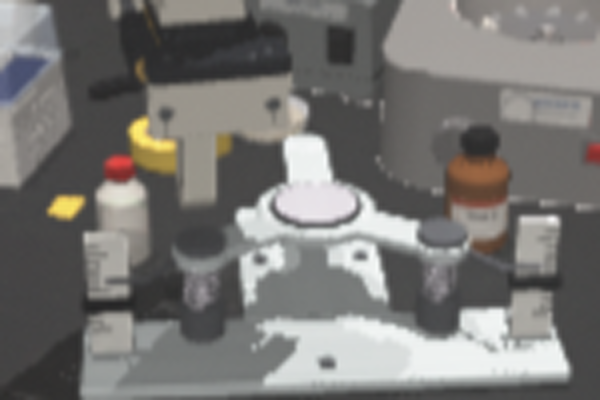

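The left corner is back at rest (rod row 239.9, the same as at the start) and the rider has not moved. I go over to the right pad.

>>> step_arm(
  rows=[
    [0, 0, 20, 0],
    [20, -12, 35, 0],
    [45, -27, 35, 0],
    [70, -42, 35, 0],
    [95, -57, 35, 0],
    [113, -68, 30, 0],
    [121, -73, 15, 0],
    [121, -73, 0, 0],
    [121, -73, -10, 0],
    [121, -73, -16, 0],
    [121, -73, -20, 0],
    [121, -73, -20, 0],
    [121, -73, -20, 0],
  ],
)

```text
clock: 10.2
eef_pos: [0.5201, 0.1275, 0.1038]
tool_rot: [0.194, 0.981, 0.001, 0.001]
force: [-0.9, 0.2, 1.4]
grip_width: 0.0006
```

```bash
python3 - <<'E'
from h import *
look('R','r1',3)
E
```

```text
rows: mean of columns
[(230, 164), (231, 166), (232, 168), (233, 168), (234, 165), (235, 136), (236, 101), (237, 115), (238, 101), (239, 63), (240, 43), (241, 51), (242, 100), (243, 147), (244, 163), (245, 165), (246, 164), (247, 157), (248, 153), (249, 160), (250, 164), (251, 165)]
10.3 [0.5204 0.1275 0.1041] [0.73 0.15 0.21]
```

View pics/r1.png

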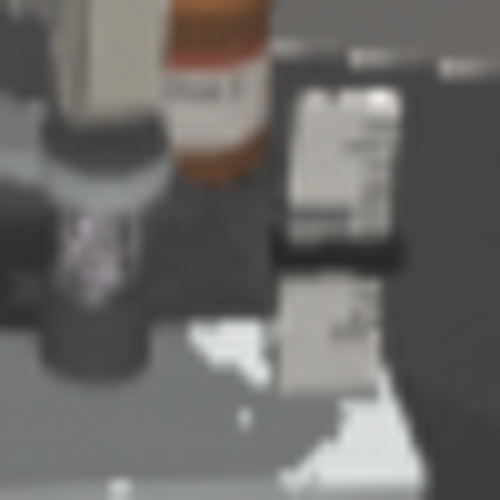

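The finger stands over the right pad, and the right rod is at rest at row 236.2. I press most of the way.

>>> step_arm(
  rows=[
    [0, 0, -4, 0],
    [0, 0, -6, 0],
    [0, 0, -8, 0],
    [0, 0, -10, 0],
    [0, 0, -12, 0],
    [0, 0, -13, 0],
    [0, 0, -13, 0],
    [0, 0, -13, 0],
  ],
)

```text
clock: 11.02
eef_pos: [0.5205, 0.1274, 0.0911]
tool_rot: [0.194, 0.981, 0.001, 0.002]
force: [0.6, -1.4, 4.4]
grip_width: 0.0007
```

```bash
python3 - <<'E'
from h import *
look('R',None,3);rod('R',3)
E
```

```text
rows: mean of columns
[(230, 164), (231, 166), (232, 168), (233, 168), (234, 168), (235, 168), (236, 168), (237, 164), (238, 122), (239, 71), (240, 66), (241, 62), (242, 101), (243, 147), (244, 162), (245, 164), (246, 164), (247, 157), (248, 153), (249, 160), (250, 164), (251, 165)]
11.1167 [0.5205 0.1274 0.0912] [-0.13 -1.09  3.94]
rod 239 318 [0.5279 0.0901 0.0598] -0.0877 0.0966
rod 239 319 [0.5296 0.0887 0.06  ] -0.0881 0.0988
rod 239 320 [0.5328 0.0888 0.0589] -0.0864 0.1015
rod 239 321 [0.5337 0.0864 0.0597] -0.088 0.1035
rod 239 322 [0.5362 0.0857 0.0592] -0.0872 0.106
rod 239 323 [0.537  0.0832 0.0602] -0.089 0.1079
rod 239 324 [0.5408 0.084  0.0585] -0.0864 0.1108
rod 239 325 [0.5418 0.0817 0.0593] -0.0879 0.1128
rod 239 326 [0.5434 0.0801 0.0595] -0.0884 0.115
rod 239 327 [0.5459 0.0795 0.059 ] -0.0876 0.1175
rod 239 328 [0.5486 0.0789 0.0583] -0.0868 0.1201
rod 240 319 [0.5291 0.0879 0.0579] -0.0891 0.0988
rod 240 320 [0.5296 0.0851 0.0591] -0.0912 0.1006
rod 240 321 [0.5316 0.084  0.059 ] -0.0911 0.103
rod 240 322 [0.5351 0.0843 0.0576] -0.0891 0.1057
rod 240 323 [0.5359 0.0819 0.0585] -0.0907 0.1077
rod 240 324 [0.5394 0.0823 0.0571] -0.0885 0.1105
rod 240 325 [0.541  0.0807 0.0574] -0.0892 0.1127
rod 240 326 [0.5429 0.0794 0.0574] -0.0893 0.115
rod 240 327 [0.5454 0.0787 0.0568] -0.0885 0.1175
rod 240 328 [0.5463 0.0763 0.0578] -0.0902 0.1195
rod 240 329 [0.5484 0.0753 0.0575] -0.09 0.1218
pad 46 [0.0653 0.0693 0.0707 0.0735 0.0769]
11.2667 [0.5205 0.1274 0.0912] [ 2.27 -2.31  4.74]
```

>>> step_arm(
  rows=[
    [0, 0, -1, 0],
    [0, 0, -2, 0],
    [0, 0, -3.2, 0],
    [0, 0, -3.2, 0],
    [0, 0, -3.2, 0],
    [0, 0, -3.2, 0],
    [0, 0, -3.2, 0],
    [0, 0, -3.2, 0],
    [0, 0, -3.2, 0],
    [0, 0, -3.2, 0],
    [0, 0, -3.2, 0],
    [0, 0, -3.2, 0],
    [0, 0, -3.2, 0],
    [0, 0, -3.2, 0],
    [0, 0, -3.2, 0],
  ],
)

```text
clock: 12.57
eef_pos: [0.5205, 0.1274, 0.0881]
tool_rot: [0.194, 0.981, 0.001, 0.002]
force: [0.3, -0.9, 6.2]
grip_width: 0.0005
```

```bash
python3 - <<'E'
from h import *
look('R','r2',3);rod('R',3)
E
```

```text
rows: mean of columns
[(230, 163), (231, 166), (232, 168), (233, 168), (234, 168), (235, 168), (236, 168), (237, 164), (238, 122), (239, 66), (240, 45), (241, 65), (242, 97), (243, 143), (244, 162), (245, 164), (246, 164), (247, 157), (248, 153), (249, 160), (250, 164), (251, 164)]
12.6667 [0.5205 0.1274 0.0881] [ 0.33 -1.99  4.65]
rod 240 318 [0.5285 0.0906 0.0567] -0.087 0.0969
rod 241 319 [0.5289 0.0874 0.0555] -0.0896 0.0988
rod 241 320 [0.5316 0.087  0.0548] -0.0885 0.1014
rod 241 321 [0.5322 0.0843 0.0559] -0.0905 0.1033
rod 241 322 [0.536  0.085  0.0543] -0.088 0.1061
rod 241 323 [0.537  0.0828 0.055 ] -0.0893 0.1082
rod 241 324 [0.5384 0.081  0.0555] -0.0902 0.1103
rod 241 325 [0.5421 0.0815 0.0539] -0.0878 0.1132
rod 241 326 [0.5436 0.0798 0.0543] -0.0886 0.1154
rod 241 327 [0.5454 0.0784 0.0543] -0.0888 0.1176
rod 241 328 [0.5477 0.0775 0.054 ] -0.0884 0.1201
rod 241 329 [0.5495 0.0761 0.0541] -0.0888 0.1223
rod 242 322 [0.5364 0.0853 0.0513] -0.0875 0.1064
rod 242 323 [0.5373 0.0829 0.0522] -0.0891 0.1084
rod 242 324 [0.5397 0.0821 0.0518] -0.0886 0.1109
rod 242 325 [0.5415 0.0806 0.0519] -0.0889 0.1131
rod 242 326 [0.5419 0.0778 0.0532] -0.0912 0.1149
rod 242 327 [0.5459 0.0786 0.0514] -0.0884 0.1179
rod 242 328 [0.5467 0.0762 0.0523] -0.0901 0.1199
rod 242 329 [0.5492 0.0755 0.0518] -0.0893 0.1224
pad 52 [0.0637 0.0671 0.0681 0.0729 0.0764]
12.8167 [0.5205 0.1274 0.088 ] [ 0.21 -1.73  5.58]
```

View pics/r2.png

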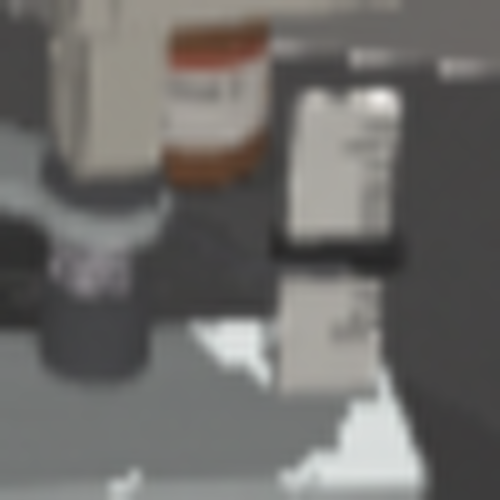

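The right rod now covers rows 241–242, which is level with its rider, and I have held it about 1.4 s. I let go and retreat.

>>> step_arm(
  rows=[
    [0, 0, 0, 0],
    [0, 0, 2, 0],
    [0, 0, 5, 0],
    [0, 0, 8, 0],
    [0, 0, 11, 0],
    [0, 0, 14, 0],
    [0, 0, 18, 0],
    [0, 0, 26, 0],
    [0, 0, 38, 0],
    [0, 0, 55, 0],
    [0, 0, 75, 0],
    [0, 0, 95, 0],
    [0, 0, 110, 0],
    [0, 0, 110, 0],
    [0, 0, 110, 0],
    [0, 0, 110, 0],
  ],
)

```text
clock: 14.2
eef_pos: [0.52, 0.1273, 0.1973]
tool_rot: [0.194, 0.981, 0.001, 0.001]
force: [-1.1, 0.2, -1.4]
grip_width: 0.0006
```

```bash
python3 - <<'E'
from h import *
look('R',None,3);look('L',None,1)
E
```

```text
rows: mean of columns
[(230, 164), (231, 167), (232, 168), (233, 168), (234, 165), (235, 136), (236, 102), (237, 115), (238, 102), (239, 65), (240, 46), (241, 52), (242, 101), (243, 147), (244, 163), (245, 165), (246, 165), (247, 157), (248, 153), (249, 160), (250, 164), (251, 165)]
14.3 [0.52   0.1273 0.197 ] [-0.09  0.24 -0.71]
rows: mean of columns
[(230, 171), (231, 168), (232, 167), (233, 166), (234, 167), (235, 167), (236, 167), (237, 167), (238, 165), (239, 146), (240, 118), (241, 143), (242, 158), (243, 146), (244, 101), (245, 55), (246, 46), (247, 65), (248, 136), (249, 163), (250, 166), (251, 162)]
14.35 [0.5201 0.1273 0.1971] [-0.01  0.88  0.09]
```

Both pointers are back at rest and both riders are where they were, so I hand in.

```bash
python3 -c "
from h import *
print(robot.finish_job())"
```

```text
the job is handed in; nothing more can be done
None
```

I pressed the left pad and then the right, one at a time with closed fingers, until each pointer was level with its rider. I handed the job in at about 14.4 s of the 48 s allowed; no verdict was reported.

- **Left corner:** the pointer went down about 18–19 mm. It was held about 1.3 s, then about 1 s more slightly lower (about 1 mm at the pointer). I estimate it was within about 1 mm of the rider's centre.
- **Right corner:** the pointer went down about 14 mm and was held about 1.4 s, also within about 1 mm by my estimate.
- **Last checks:** after each release the pointer was back on its starting image row. Both riders were on the rows they had before pressing. The force was back near zero (within about 1 N of noise) and the arm was clear above the mount.
- **One disagreement:** fingertip height suggested about 4 mm more pad travel than the pictures showed. I went by the scene camera's picture and depth readings rather than the arm's height.

I did not re-measure the bystanders or the mount's full pose at the end. The scene view after the left release showed nothing moved.

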